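# Load the label printer's roll feeder

### The job

With a fingertip, slowly push the label roll up the feeder's slope and over its top edge until it sits fully home against the stop, staying in touch with it so that it never runs off or rolls back; do not pick it up. Then push the steel gate's tab all the way in, so that its bar stands behind the roll. Leave the spare roll, mug, stapler and mouse where they are.

Things in the scene. Friction and masses are not known exactly. Their poses are not given: they have to be found in the camera images.
- roll_center (a point): Centre of the label roll: white paper cylinder 60 mm in diameter, 80 mm long, about 0.2 kg, lying across the feeder (axis along the feeder's y), free to roll. Starts on the level landing, centre 42 mm above the table. The point turns as it rolls: use its position only. Home, its centre is at feeder (105, 0, 59) mm. Faster than 0.2 m/s on the slope it has run away.
- feeder: Fixed roll feeder of a label printer, grey bed, white sides. Origin on the table; +x uphill to the printer, +z up. Along x (mm): lip 22 high at -166 to -160; level landing 12 high to -75; slope rising 8 degrees to the top edge at 75 (33 high); then falling 8 degrees to the stop at 135. Bed 86 wide (y -43 to 43); side guides 6 thick stand 18 above it. Printer at x 170 to 350, y +-100, 145 high.
- top_edge (a point): Middle of the slope's top edge, on the bed, 33 mm above the table; axes as the feeder's. A roll whose centre is more than 5 mm past it rolls down the short fall behind it and settles against the stop by itself.
- stop_face (a point): Point on the face of the upright stop (98 mm wide, 10 thick, 80 high), at feeder x = 135 mm, 60 mm above the table; axes as the feeder's. The roll is home when it rests against this face.
- gate_track (a point): Centre of the top of the gate's fixed track, a white block outside the guide on the feeder's +y side: 34 mm along the feeder's x, 84 mm along its y, 52 mm high; axes as the feeder's.
- gate (a joint): Travel of the steel gate, which slides on its track in the feeder's -y direction, across the bed: 0 fully out, 0.06 m fully in (end stop). Starts within 12 mm of fully out, stays where it is left, about 1.5 N of friction.
- gate_tab (a point): Middle of the outer (+y) face of the gate's upright tab, 100 mm above the table, at feeder x = 52, y = 99 mm minus the travel. The tab is 26 mm wide along the feeder's x, 8 thick, standing from 70 to 118 mm above the table; push this face towards the feeder's -y. Below it a carriage 26 x 30 mm, 53 to 70 mm high, carries a 10 mm round bar, 62 mm up, that ends 30 mm ahead of the tab's middle.
- spare_roll: Spare label roll standing on end, 60 mm in diameter, 80 mm high; origin at its foot. To be left alone.
- mug: White mug, 80 mm across, 90 mm high, handle at its +y; origin at its foot. To be left alone.
- stapler: Black stapler 130 x 34 x 46 mm, long along its x; origin under its centre. To be left alone.
- mouse: Black computer mouse 105 x 60 x 26 mm; origin under its centre. To be left alone.
There are look-alikes about, which are no part of the job. Leave any pink look-alike of the part that bears roll_center alone.

How it is judged:
On the way, in this order (a step that is already met when the one before it is completed fails the run):
1. the roll is home against the stop, with the gate still out (x of roll_center in the frame of feeder between 0.1 and 0.111 m and y of roll_center in the frame of feeder between -0.008 and 0.008 m and z of roll_center in the frame of feeder between 0.054 and 0.064 m and linear speed of roll below 0.03 m/s and value of joint gate below 0.035 m), for 0.2 s.
2. the gate is pushed fully in behind the roll (x of roll_center in the frame of feeder between 0.1 and 0.111 m and y of roll_center in the frame of feeder between -0.008 and 0.008 m and z of roll_center in the frame of feeder between 0.054 and 0.064 m and value of joint gate above 0.055 m), for 0.2 s.
At the end, for the whole second after the job is handed in: the roll rests against the stop (centre within 6 mm of its seat along the slope, 8 mm sideways, 5 mm in height), the gate is within 5 mm of fully in, and the bystanders are within 20 mm of where they stood (all of step 2 and linear speed of roll below 0.02 m/s and distance of each of spare_roll, mug, stapler, mouse from where it was at the start of the episode below 0.02 m); the robot touches nothing.
It fails at once if the roll runs away on the slope, up or back down (faster than 0.2 m/s) (x of roll_center in the frame of feeder between -0.07 and 0.06 m and linear speed of roll above 0.2 m/s).
It fails at once if the roll is lifted off the feeder (by more than about 12 mm) (z of roll_center in the frame of feeder above 0.077 m or (x of roll_center in the frame of feeder below 0 m and z of roll_center in the frame of feeder above 0.066 m) or (x of roll_center in the frame of feeder below -0.08 m and z of roll_center in the frame of feeder above 0.055 m)).
It fails at once if the roll leaves the feeder (y of roll_center in the frame of feeder above 0.02 m or y of roll_center in the frame of feeder below -0.02 m or z of roll_center in the frame of feeder below 0.03 m or x of roll_center in the frame of feeder below -0.16 m).
It fails at once if a bystander is disturbed (moved more than 20 mm) (distance of any of spare_roll, mug, stapler, mouse from where it was at the start of the episode above 0.02 m).
It also fails if it takes over 61 s, if anything falls off the work surface, if the arm or the gripper's body presses on something with over 40 N, if the wrist force passes 120 N, or if a joint passes its speed limit or range.

### The arm

A 7-joint arm with a two-finger parallel gripper is mounted at the origin on the work surface. World frame = base frame: x ahead of the robot, y to its left, z up, the work surface at z = 0. Lengths are in m, angles in rad, forces in N, time in s.
With the tool pointing down it reaches from about 0.425 to 0.95 m from the base axis. Payload 4.7 kg.
Tool frame: the origin (TCP) lies midway between the tips of the shut fingers; the grasp point (between the pads) lies 19 mm behind it (tcp_to_grasp is the distance from the TCP to the grasp point, in m); z points along the fingers, y is the direction in which the jaws open and shut (so a half turn about z gives the same grasp; the last joint's range is limited). The gripper opens to 85 mm and grips with 20 to 120 N. Pads are 22 mm wide; open, the fingers measure 114 mm over their backs; the gripper's body (76 mm by 85 mm) begins 54 mm behind the grasp point. The pads swing forward as they close: fully open they stand 13 mm farther back than shut.
Start: joints at [1.121, 0.469, -0.049, 1.532, 0.024, 1.141, -0.082], TCP at [0.276, -0.616, 0.231] pointing down, gripper open.
Joint ranges: [-2.59, 2.59], [-0.33, 1.99], [-1.39, 1.29], [0.1, 2.45], [-1.04, 4.18], [0.21, 1.99], [-2.66, 2.66]. Speed limits (rad/s): [2.57, 2.57, 3.14, 3.14, 3.14, 3.14, 3.14].

### API

Orientations are given as [roll, pitch, yaw] about the fixed x, y, z axes, in that order (R = Rz(yaw) Ry(pitch) Rx(roll)).
In Python, from rig import * gives the robot as it stands. The module is installed in compiled form; this text tells all that it offers.
- The arm moves only by the tool move_arm, never from a script. Its argument "targets" is a list of rows, each a list of 6 numbers: the shift along the tool's x, y, z in mm, then the turn, a rotation vector about the tool's x, y, z in rad. A call has 1 to 5 rows; each row shifts and turns the commanded pose from where the row before left it, along the tool's axes as they then stand; what a row does not reach is not made up. A row lasts 1/10 s, in which the tool goes at most 50 mm and 8.59 degrees, less where a joint would pass 70% of its speed; a pose out of reach is approached as far as the arm can. A call is refused whole if a number of a shift passes 50 or a number of a turn 0.15, either way. A call with a gripper value outside its range is refused whole. "fingers" is the finger opening in mm, from 0 to 85.4, set as the call begins (left out, the last holds). The fingers move at their own pace and stop on an object; "newtons" is the grip in N (left out, the last holds). Time passes only in rows, so rows that do not move let the fingers close. It gives the time, the measured TCP pose, the force and the opening at its end, in the units of the state.
- get_state(): the state, without advancing time (a new reading comes with each control period).
- read_camera(name): name is "side" or "top"; returns (picture, depth): 400x640x3 uint8, red, green, blue; 400x640 float32, m along the optical axis (not along the pixel's ray), 0 where there is no reading.
- camera_info(name): a dict with "mtx" (3x3 intrinsics, pixels), "origin" and "orientation" of the camera in the world. Camera axes: x right, y down, z forward; pixel columns grow to the right and rows downward; lengths in m; the calibration is good to about 2 mm. A picture is of the moment at which its call begins. camera_info takes no time and is no camera call.
- close_job(): hands the job in, once; it reports no verdict.
The state is a dict: "time": time; "q": joint angles; "dq": joint speeds; "joint_torque": joint torques, N m; "eef_pos": TCP position; "tcp_rot": TCP orientation; "force": force on the tool from outside, world axes, zero at the start; "moment": the same for the moment, N m; "grip_width": opening from 0.0 (shut) to 1.0 (fully open).
Only numpy, scipy, OpenCV 4.12 (cv2) and the standard library are available. Lean on these libraries where they do the work, as an engineer would, in place of code of your own. Each camera call takes 0.05 s, during which the arm holds its last target. There are 200 camera calls.

## Working session

There is one attempt and no reset: what is moved stays moved. The work goes in short steps, Python scripts to look and compute and a tool call to move; the robot and the scene stay as the last step left them, time stands still between calls to the robot, and variables do not carry over. Pictures are saved under pics/ and viewed, about 8 in all and at most 12, crops included, and the job is handed in when it is done.

Besides the shell and the picture viewer there is one more tool, called after "Request:" in YAML: its name, and indented under it one key for each argument. move_arm: Moves the arm, as the interface text tells. Its arguments: {"type":"object","properties":{"targets":{"type":"array","items":{"type":"array","items":{"type":"number"}}},"fingers":{"type":"number"},"newtons":{"type":"number"}},"required":["targets"]}

```bash
mkdir -p pics
cat > h.py <<'E'
from rig import *
import numpy as np, cv2
from scipy.spatial.transform import Rotation as R
def cam(n):
    i=camera_info(n); o=np.array(i["orientation"]); 
    M=o if o.shape==(3,3) else R.from_euler('xyz',o).as_matrix()
    return np.array(i["mtx"]),np.array(i["origin"]),M
def pts(n,d):
    K,t,M=cam(n); v,u=np.mgrid[0:d.shape[0],0:d.shape[1]]
    return np.stack([(u-K[0,2])/K[0,0]*d,(v-K[1,2])/K[1,1]*d,d],-1)@M.T+t
def ray(n,u,v,z):
    K,t,M=cam(n); r=M@np.array([(u-K[0,2])/K[0,0],(v-K[1,2])/K[1,1],1]); return t+r*(z-t[2])/r[2]
def proj(n,p):
    K,t,M=cam(n); c=K@(M.T@(np.asarray(p)-t)); return c[:2]/c[2]
E
python3 - <<'E'
from h import *
for n in("top","side"):
    p,d=read_camera(n); cv2.imwrite(f"pics/{n}0.png",p[:,:,::-1]); np.savez(f"{n}0.npz",p=p,d=d)
    print(n,camera_info(n),(d>0).mean())
s=get_state();print(s)
E
```

```text
top {'mtx': array([[402.69982423,   0.        , 317.12944701],
       [  0.        , 402.69982423, 194.3936198 ],
       [  0.        ,   0.        ,   1.        ]]), 'origin': array([0.39192019, 0.18590357, 1.08148103]), 'orientation': array([-2.98535227, -0.02121079, -1.54313802])} 0.99609765625
side {'mtx': array([[419.96141821,   0.        , 319.89997999],
       [  0.        , 419.96141821, 200.89260722],
       [  0.        ,   0.        ,   1.        ]]), 'origin': array([ 0.30903625, -0.54786028,  0.5566087 ]), 'orientation': array([-2.12544827, -0.00393199, -0.33368656])} 0.99608203125
{'time': 0.1, 'q': array([ 1.12107249,  0.46939395, -0.04860513,  1.53354602,  0.02406588,
        1.14097231, -0.08233075]), 'dq': array([ 0.00074636, -0.00200904, -0.00030217, -0.00306099,  0.00022369,
       -0.00199397,  0.0023462 ]), 'joint_torque': array([ 9.69853645e-04, -5.11512387e+01, -4.65566700e-02, -2.38389409e+01,
        1.08629378e-02,  4.38458141e-03,  2.87764283e-05]), 'eef_pos': array([ 0.27556834, -0.61563563,  0.23035605]), 'tcp_rot': array([-3.13985680e+00,  2.24292034e-05,  4.20816337e-01]), 'force': array([-0.73440624, -0.04915943,  0.68304703]), 'moment': array([-0.02982964,  0.02119956, -0.03858346]), 'grip_width': 0.9976389039264228}
```

View pics/top0.png

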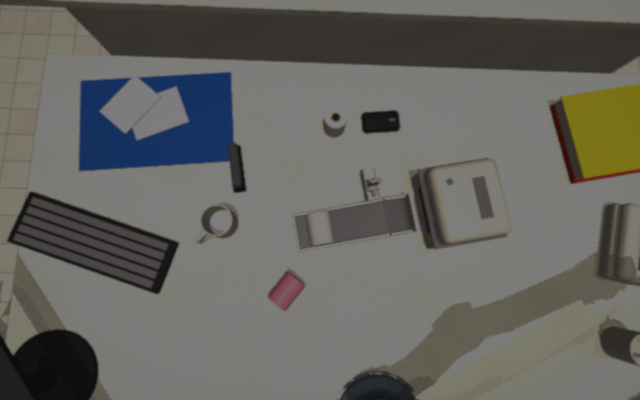

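View pics/side0.png

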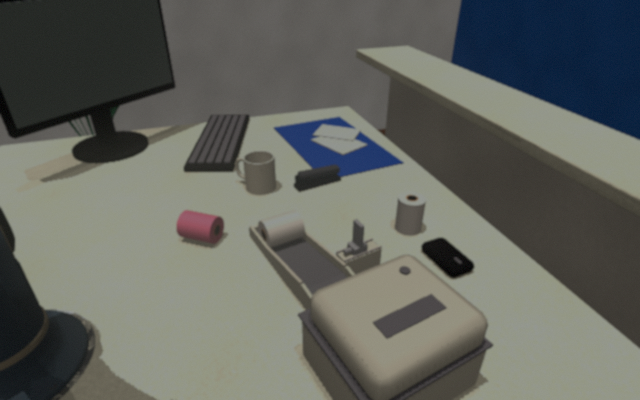

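The white roll lying on the feeder at top (319,226) fits. The pink one at (287,290) is the look-alike, and the one standing at (335,122) is the spare. The gate tab is at (372,180), with the printer on the right, so uphill is to image right. Next I'll measure from depth and confirm in a crop.

```bash
cat > m.py <<'E'
from h import *
f=np.load("top0.npz");p,d=f["p"],f["d"]; P=pts("top",d)
c=cv2.resize(p[150:260,280:440],None,fx=5,fy=5,interpolation=cv2.INTER_CUBIC); c=cv2.convertScaleAbs(c,alpha=1.6)
cv2.imwrite("pics/crop1.png",c[:,:,::-1])
np.set_printoptions(precision=3,suppress=True,linewidth=200)
print("table z",np.median(P[300:330,200:260,2]))
sub=P[150:260,280:440]
hz=np.clip(sub[...,2]/0.15*255,0,255).astype(np.uint8)
cv2.imwrite("pics/h1.png",cv2.applyColorMap(cv2.resize(hz,None,fx=5,fy=5,interpolation=0),cv2.COLORMAP_JET))
# dark bed slope region: normal direction
m=np.zeros(d.shape,bool); m[205:238,335:385]=1
g=p.mean(2); m&=(g<75)&(P[...,2]<.05)
Q=P[m]; A=np.c_[Q[:,:2],np.ones(len(Q))]; co=np.linalg.lstsq(A,Q[:,2],rcond=None)[0]
print(len(Q),co,"slope deg",np.degrees(np.arctan(np.hypot(*co[:2]))),"yaw",np.arctan2(co[1],co[0]))
# roll
m=np.zeros(d.shape,bool); m[200:255,296:345]=1; m&=P[...,2]>.055
Q=P[m]; print("roll",len(Q),cv2.minAreaRect(Q[:,:2].astype(np.float32)),Q[:,2].max(),Q[:,:2].mean(0))
# tab
m=np.zeros(d.shape,bool); m[155:205,355:395]=1
for a,b in((.1,.14),(.045,.058)):
    Q=P[m&(P[...,2]>a)&(P[...,2]<b)]; print("tab",a,len(Q),cv2.minAreaRect(Q[:,:2].astype(np.float32)),Q.mean(0))
# whole feeder
m=np.zeros(d.shape,bool); m[195:255,285:418]=1; m&=(P[...,2]>.012)&(P[...,2]<.06)
Q=P[m]; print("feeder",cv2.minAreaRect(Q[:,:2].astype(np.float32)),cv2.boxPoints(cv2.minAreaRect(Q[:,:2].astype(np.float32))))
m=np.zeros(d.shape,bool); m[190:250,400:425]=1; m&=(P[...,2]>.072)&(P[...,2]<.09)
Q=P[m]; print("stop",len(Q),cv2.minAreaRect(Q[:,:2].astype(np.float32)))
E
python3 m.py
```

```text
table z -0.00038785347430059236
24 [ 0.016 -0.146  0.023] slope deg 8.35678928887918 yaw -1.464311690184709
roll 666 ((0.45201075077056885, 0.15720373392105103), (0.11754794418811798, 0.06261549144983292), 2.5137720108032227) 1.0814810259315302 [0.467 0.159]
tab 0.1 47 ((0.5831534266471863, 0.027095966041088104), (0.007338229101151228, 0.025569651275873184), 12.79395580291748) [0.582 0.028 0.114]
tab 0.045 326 ((0.5876511931419373, 0.014932956546545029), (0.0915873721241951, 0.0788281112909317), 10.860487937927246) [0.582 0.026 0.051]
feeder ((0.4978880286216736, 0.06022772938013077), (0.11740206182003021, 0.3366381525993347), 11.474821090698242) [[ 0.407  0.214]
 [ 0.474 -0.116]
 [ 0.589 -0.093]
 [ 0.522  0.237]]
stop 215 ((0.5187420845031738, -0.08600950241088867), (0.10084959119558334, 0.03778128698468208), 6.8195977210998535)
```

View pics/crop1.png

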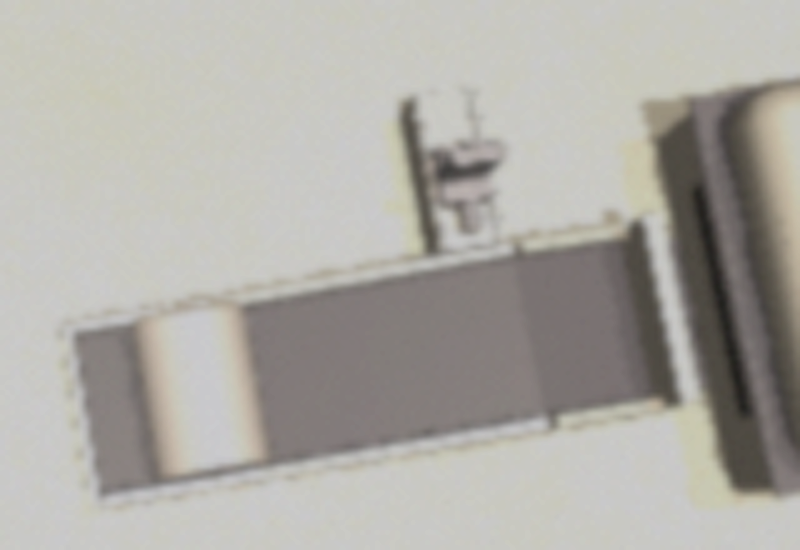

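View pics/h1.png

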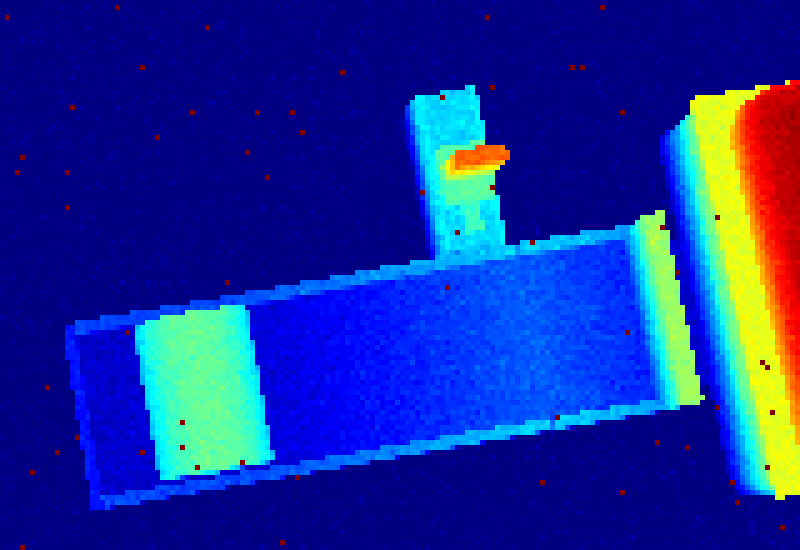

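```bash
cat > m2.py <<'E'
from h import *
np.set_printoptions(precision=4,suppress=True,linewidth=200)
f=np.load("top0.npz");p,d=f["p"],cv2.medianBlur(f["d"],3); P=pts("top",d)
def reg(v0,v1,u0,u1,a,b):
    m=np.zeros(d.shape,bool); m[v0:v1,u0:u1]=1; Q=P[m&(P[...,2]>a)&(P[...,2]<b)]
    r=cv2.minAreaRect((Q[:,:2]*1000).astype(np.float32)); return Q,r
for nm,a in dict(roll=(200,255,296,345,.05,.09),stop=(185,235,400,424,.072,.088),tab=(170,190,362,386,.105,.13),track=(160,205,355,386,.046,.057),spare=(100,140,315,352,.07,.09),mug=(195,250,190,245,.08,.1)).items():
    Q,r=reg(*a); print(nm,len(Q),r,Q.mean(0))
# guide edges: for feeder columns, top guide line via z>0.025 rim vs table
m=(P[...,2]>.012)
up=[];lo=[]
for u in range(298,362):
    col=np.where(m[195:255,u])[0]+195
    up.append(P[col[0]+1,u,:2]); lo.append(P[col[-1]-1,u,:2])
for e in(up,lo):
    e=np.array(e,np.float32); l=cv2.fitLine(e,cv2.DIST_HUBER,0,.01,.01).ravel(); print("guide",l,np.degrees(np.arctan2(l[1],l[0])))
E
python3 m2.py
```

```text
roll 714 ((467.7252502441406, 157.9505615234375), (80.83102416992188, 57.79939270019531), 11.94647216796875) [0.4672 0.1587 0.0658]
stop 202 ((524.1785278320312, -87.20673370361328), (109.9052963256836, 35.94767379760742), 11.2659273147583) [ 0.5214 -0.0785  0.0782]
tab 38 ((583.3287353515625, 26.320959091186523), (8.104641914367676, 25.357681274414062), 5.768702507019043) [0.5831 0.027  0.1148]
track 295 ((585.7456665039062, 23.874343872070312), (92.47367095947266, 44.209171295166016), 15.07409954071045) [0.5857 0.0282 0.0515]
spare 422 ((755.9423217773438, 125.46894836425781), (59.82372283935547, 57.427146911621094), 1.4590041637420654) [0.7545 0.1266 0.0789]
mug 206 ((477.7911071777344, 416.19097900390625), (78.83358001708984, 78.29766845703125), 2.8323116302490234) [0.478  0.4171 0.0867]
guide [ 0.1968 -0.9804  0.5163  0.1487] -78.65082
guide [ 0.197  -0.9804  0.4234  0.1506] -78.64009
```

Feeder yaw is about -78.65°, origin about (0.4875, 0.0593), and the roll is at feeder x of about -100. The crop confirms the white roll. I'll move off with the fingers shut.

Request:
move_arm:
  targets:
    - [33,-31,0,0,0,0]
    - [33,-31,0,0,0,0]
    - [33,-31,0,0,0,0]
    - [33,-31,0,0,0,0]
    - [33,-31,0,0,0,0]
  fingers: 0

```text
time: 0.6
eef_pos: [0.3633, -0.4053, 0.231]
tcp_rot: [-3.141, 0.0, 0.421]
force: [-0.1, 1.0, -0.0]
grip_width: 0.149
```

Request:
move_arm:
  targets:
    - [33,-31,0,0,0,0]
    - [33,-31,0,0,0,0]
    - [33,-31,0,0,0,0]
    - [33,-31,0,0,0,0]
    - [33,-31,0,0,0,0]

```text
time: 1.1
eef_pos: [0.4505, -0.1966, 0.2312]
tcp_rot: [3.141, 0.0, 0.421]
force: [1.4, -0.6, -0.7]
grip_width: 0.001
```

Request:
move_arm:
  targets:
    - [0,0,0,0,0,-0.15]
    - [0,0,0,0,0,-0.15]
    - [0,0,0,0,0,-0.15]
    - [0,0,0,0,0,-0.15]
    - [0,0,0,0,0,-0.15]

```text
time: 1.6
eef_pos: [0.45, -0.1982, 0.231]
tcp_rot: [-3.141, 0.0, 1.177]
force: [0.2, -0.1, -0.2]
grip_width: 0.003
```

Request:
move_arm:
  targets:
    - [0,0,0,0,0,-0.15]
    - [0,0,0,0,0,-0.15]
    - [0,0,0,0,0,-0.15]
    - [0,0,0,0,0,-0.15]
    - [0,0,0,0,0,0]

```text
time: 2.1
eef_pos: [0.45, -0.1983, 0.231]
tcp_rot: [-3.141, -0.001, 1.77]
force: [-0.1, -0.8, 0.2]
grip_width: -0.005
```

```bash
cat >> h.py <<'E'
O=np.array([.4875,.0593,0]); YAW=np.radians(-78.65); F=R.from_euler('z',YAW).as_matrix()
def st(): 
    s=get_state(); T=R.from_euler('xyz',s["tcp_rot"]).as_matrix(); return s,T
def go(x,y,z):
    "mm feeder target -> tool-frame shift, turn"
    s,T=st(); w=O+F@np.array([x,y,z])/1000
    want=R.from_euler('xyz',[np.pi,0,YAW+np.pi]).as_matrix()
    print("t",s["time"],"feeder",(F.T@(s["eef_pos"]-O)*1000).round(1),"rot",s["tcp_rot"].round(3),"F",(F.T@s["force"]).round(2))
    print("shift mm",(T.T@(w-s["eef_pos"])*1000).round(1),"turn",R.from_matrix(T.T@want).as_rotvec().round(3))
E
python3 -c "
from h import *
go(-155,0,230)
e=ray('top',386,216,.033); print('top edge in feeder',(F.T@(e-O)*1000).round(1))"
```

```text
t 2.1 feeder [245.2 -87.4 231. ] rot [-3.141e+00 -1.000e-03  1.770e+00] F [ 0.73 -0.24  0.17]
shift mm [400.1  88.    1.2] turn [-0.    -0.001  0.001]
top edge in feeder [75.5  3.6 33. ]
```

Request:
move_arm:
  targets:
    - [40,9,0,0,0,0]
    - [40,9,0,0,0,0]
    - [40,9,0,0,0,0]
    - [40,9,0,0,0,0]
    - [40,9,0,0,0,0]

```text
time: 2.6
eef_pos: [0.4544, 0.0081, 0.2313]
tcp_rot: [3.141, 0.0, 1.767]
force: [1.1, -0.0, -0.1]
grip_width: 0.002
```

Request:
move_arm:
  targets:
    - [40,9,0,0,0,0]
    - [40,9,0,0,0,0]
    - [40,8,0,0,0,0]
    - [40,8,0,0,0,0]
    - [40,8,0,0,0,0]

```text
time: 3.1
eef_pos: [0.4559, 0.2123, 0.2312]
tcp_rot: [3.142, 0.0, 1.767]
force: [0.6, 0.0, -0.1]
grip_width: -0.004
```

Request:
move_arm:
  targets:
    - [0,0,30,0,0,0]
    - [0,0,30,0,0,0]
    - [0,0,30,0,0,0]
    - [0,0,30,0,0,0]
    - [0,0,20,0,0,0]

```text
time: 3.6
eef_pos: [0.4551, 0.2103, 0.0891]
tcp_rot: [-3.139, 0.001, 1.767]
force: [-0.1, 0.6, 0.7]
grip_width: 0.005
```

Run:
```python
from h import *
go(-155,0,40)
p,d=read_camera("side"); x,y=proj("side",O+F@np.array([-.1,0,.05])); print(x,y)
x,y=int(x),int(y)
c=cv2.resize(p[max(0,y-70):y+80,x-90:x+110],None,fx=4,fy=4,interpolation=cv2.INTER_CUBIC); cv2.imwrite("pics/c2.png",cv2.convertScaleAbs(c[:,:,::-1],alpha=1.5))
```

```text
t 3.6 feeder [-154.4   -2.    89.1] rot [-3.139e+00  1.000e-03  1.767e+00] F [-0.57  0.05  0.68]
shift mm [ 0.7  2.2 49.1] turn [-0.003  0.001 -0.002]
280.1946959615107 225.82834954462487
```

View pics/c2.png

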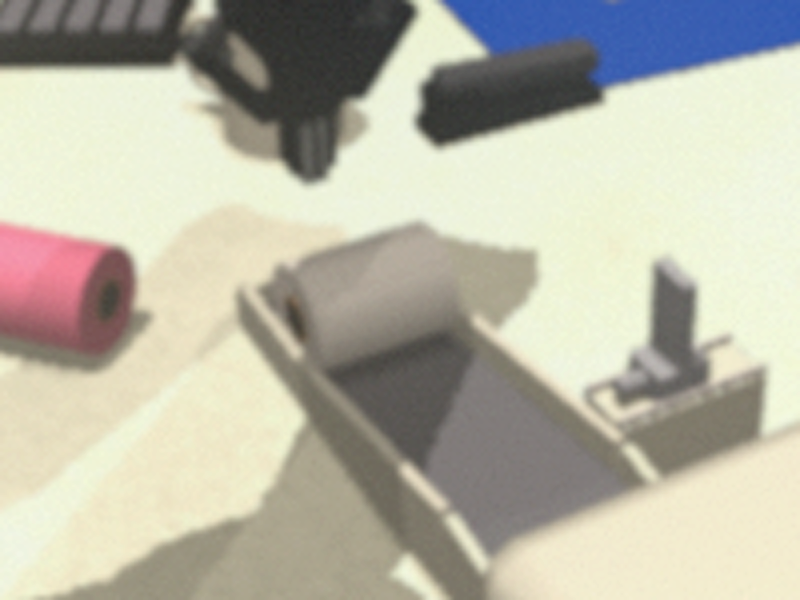

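The fingertip (crop px ~(310,175)) is behind the white roll (~(380,290)). Next I lower it to the height of the roll's centre.

Request:
move_arm:
  targets:
    - [0,2,15,0,0,0]
    - [0,0,15,0,0,0]
    - [0,0,12,0,0,0]
    - [0,0,7,0,0,0]
    - [0,0,0,0,0,0]

```text
time: 4.15
eef_pos: [0.4576, 0.2111, 0.0415]
tcp_rot: [-3.14, 0.0, 1.771]
force: [-0.0, -0.5, 1.6]
grip_width: 0.001
```

Request:
move_arm:
  targets:
    - [-2,0,0,0,0,0]
    - [-2,0,0,0,0,0]
    - [-2,0,0,0,0,0]
    - [-2,0,0,0,0,0]
    - [-2,0,0,0,0,0]

```text
time: 4.65
eef_pos: [0.4603, 0.2013, 0.0425]
tcp_rot: [3.141, 0.0, 1.771]
force: [-0.5, 0.4, 0.1]
grip_width: 0.003
```

Request:
move_arm:
  targets:
    - [-2,0,0,0,0,0]
    - [-2,0,0,0,0,0]
    - [-2,0,0,0,0,0]
    - [-2,0,0,0,0,0]
    - [-2,0,0,0,0,0]

```text
time: 5.15
eef_pos: [0.4621, 0.1916, 0.0423]
tcp_rot: [3.142, 0.0, 1.771]
force: [1.1, 0.6, 1.2]
grip_width: 0.002
```

Request:
move_arm:
  targets:
    - [-2,0,0,0,0,0]
    - [-2,0,0,0,0,0]
    - [-2,0,0,0,0,0]
    - [-2,0,0,0,0,0]
    - [-2,0,0,0,0,0]

```text
time: 5.65
eef_pos: [0.4641, 0.1818, 0.0423]
tcp_rot: [3.142, 0.0, 1.771]
force: [-1.0, 0.7, 0.7]
grip_width: -0.003
```

```bash
cat >> h.py <<'E'
def roll():
    p,d=read_camera("top"); P=(pts("top",cv2.medianBlur(d,3))-O)@F*1000
    g=p.astype(int); m=(np.abs(P[...,1])<38)&(P[...,0]>-158)&(P[...,0]<132)&(P[...,2]>47)&(P[...,2]<98)&(g.mean(2)>70)
    Q=P[m]; z=np.percentile(Q[:,2],97); top=Q[Q[:,2]>z-3]
    print("roll n",len(Q),"crown xy",np.median(top,0).round(1),"x range",np.percentile(Q[:,0],[2,98]).round(1))
E
python3 -c "
from h import *
go(-155,0,40); roll()"
```

```text
t 5.65 feeder [-124.7    1.2   42.3] rot [3.142 0.    1.771] F [-0.87 -0.86  0.68]
shift mm [30.3 -1.1  2.3] turn [0.    0.    0.002]Traceback (most recent call last):
  File "<string>", line 3, in <module>
    go(-155,0,40); roll()
                   ~~~~^^
  File "h.py", line 27, in roll
    Q=P[m]; z=np.percentile(Q[:,2],97); top=Q[Q[:,2]>z-3]
              ~~~~~~~~~~~~~^^^^^^^^^^^
    return _quantile_unchecked(
        a, q, axis, out, overwrite_input, method, keepdims, weights)
    return _ureduce(a,
                    func=_quantile_ureduce_func,
    ...<5 lines>...
                    overwrite_input=overwrite_input,
                    method=method)
    r = func(a, **kwargs)
    result = _quantile(arr,
                       quantiles=q,
    ...<2 lines>...
                       out=out,
                       weights=wgt)
    slices_having_nans = np.isnan(arr[-1, ...])
                                  ~~~^^^^^^^^^
IndexError: index -1 is out of bounds for axis 0 with size 0
```

```bash
cat >> h.py <<'E'
def roll(name="side",save=None):
    p,d=read_camera(name); P=(pts(name,cv2.medianBlur(d,3))-O)@F*1000
    m=(np.abs(P[...,1])<36)&(P[...,0]>-158)&(P[...,0]<132)&(P[...,2]>40)&(P[...,2]<96)&(p.min(2)>60)
    Q=P[m]; 
    if save: 
        c=cv2.resize(p[120:320,180:430],None,fx=3,fy=3,interpolation=cv2.INTER_CUBIC); cv2.imwrite(save,cv2.convertScaleAbs(c[:,:,::-1],alpha=1.5))
    if len(Q)<20: print("few",len(Q)); return
    # circle of radius 30 fitted in x,z
    from scipy.optimize import least_squares
    c=least_squares(lambda c:np.hypot(Q[:,0]-c[0],Q[:,2]-c[1])-30,[np.median(Q[:,0])-10,45],loss="soft_l1").x
    print("roll n",len(Q),"centre x,z",c.round(1))
E
python3 -c "
from h import *
roll(save='pics/c3.png')"
```

```text
roll n 859 centre x,z [-84.3  42.1]
```

View pics/c3.png

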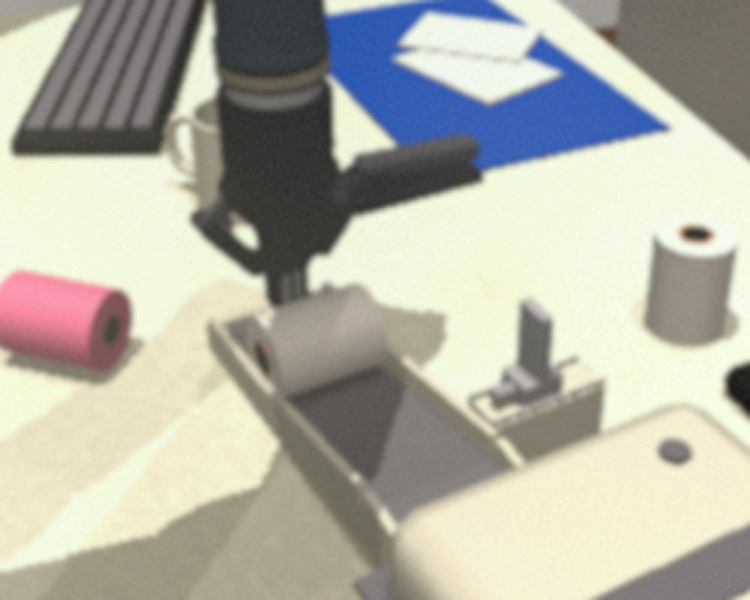

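The roll moved with the fingertip: centre at x -84, z 42, about 40 mm ahead of the TCP. I'll carry on up the slope.

Request:
move_arm:
  targets:
    - [-2,0,0,0,0,0]
    - [-2,0,0,0,0,0]
    - [-3,0,0,0,0,0]
    - [-3,0,0,0,0,0]
    - [-3,0,-0.4,0,0,0]

```text
time: 6.25
eef_pos: [0.4669, 0.1696, 0.043]
tcp_rot: [3.141, -0.001, 1.771]
force: [-0.8, 1.5, 1.4]
grip_width: -0.001
```

Request:
move_arm:
  targets:
    - [-3,0,-0.4,0,0,0]
    - [-3,0,-0.4,0,0,0]
    - [-3,0,-0.4,0,0,0]
    - [-3,0,-0.4,0,0,0]
    - [-3,0,-0.4,0,0,0]

```text
time: 6.75
eef_pos: [0.4697, 0.1542, 0.0447]
tcp_rot: [-3.142, 0.0, 1.771]
force: [0.4, 0.7, 1.3]
grip_width: 0.002
```

Request:
move_arm:
  targets:
    - [-3,0,-0.4,0,0,0]
    - [-3,0,-0.4,0,0,0]
    - [-3,0,-0.4,0,0,0]
    - [-3,0,-0.4,0,0,0]
    - [-3,0,-0.4,0,0,0]

```text
time: 7.25
eef_pos: [0.4726, 0.1395, 0.0467]
tcp_rot: [-3.142, 0.0, 1.771]
force: [0.1, 2.7, 2.3]
grip_width: 0.002
```

```bash
python3 -c "
from h import *
go(-80,0,47);roll()"
```

```text
t 7.25 feeder [-81.6   1.2  46.7] rot [-3.142  0.     1.771] F [-2.66  0.64  2.31]
shift mm [-1.6 -1.2 -0.3] turn [-0.     0.     0.002]
roll n 973 centre x,z [-42.   47.2]
```

Request:
move_arm:
  targets:
    - [-4,0,-0.5,0,0,0]
    - [-4,0,-0.6,0,0,0]
    - [-4,0,-0.5,0,0,0]
    - [-4,0,-0.6,0,0,0]
    - [-4,0,-0.5,0,0,0]

```text
time: 7.8
eef_pos: [0.4767, 0.1198, 0.0495]
tcp_rot: [3.142, 0.0, 1.771]
force: [-0.3, 0.7, 1.4]
grip_width: 0.005
```

Request:
move_arm:
  targets:
    - [-4,0,-0.5,0,0,0]
    - [-4,0,-0.6,0,0,0]
    - [-4,0,-0.5,0,0,0]
    - [-4,0,-0.6,0,0,0]
    - [-4,0,-0.5,0,0,0]

```text
time: 8.3
eef_pos: [0.4806, 0.1003, 0.0521]
tcp_rot: [3.142, 0.0, 1.771]
force: [-0.8, 1.1, 1.3]
grip_width: -0.004
```

Request:
move_arm:
  targets:
    - [-4,0,-0.5,0,0,0]
    - [-4,0,-0.6,0,0,0]
    - [-4,0,-0.5,0,0,0]
    - [-4,0,-0.6,0,0,0]
    - [-4,0,-0.5,0,0,0]

```text
time: 8.8
eef_pos: [0.4846, 0.0807, 0.0549]
tcp_rot: [3.142, 0.0, 1.771]
force: [-1.1, 3.0, 1.6]
grip_width: -0.003
```

```bash
python3 -c "
from h import *
go(-20,0,56);roll()"
```

```text
t 8.8 feeder [-21.5   1.3  54.9] rot [3.142 0.    1.771] F [-3.11 -0.47  1.56]
shift mm [-1.5 -1.3 -1.1] turn [0.    0.    0.002]
roll n 1161 centre x,z [18.1 55.6]
```

Request:
move_arm:
  targets:
    - [-4,0,-0.5,0,0,0]
    - [-4,0,-0.6,0,0,0]
    - [-4,0,-0.5,0,0,0]
    - [-4,0,-0.6,0,0,0]
    - [-4,0,-0.5,0,0,0]

```text
time: 9.35
eef_pos: [0.4886, 0.0611, 0.0576]
tcp_rot: [3.141, 0.0, 1.771]
force: [0.5, 2.5, 1.6]
grip_width: -0.0
```

Request:
move_arm:
  targets:
    - [-4,0,-0.5,0,0,0]
    - [-4,0,-0.6,0,0,0]
    - [-4,0,-0.5,0,0,0]
    - [-3,0,-0.5,0,0,0]
    - [-3,0,-0.4,0,0,0]

```text
time: 9.85
eef_pos: [0.4921, 0.0435, 0.0601]
tcp_rot: [3.142, 0.0, 1.771]
force: [-0.3, 1.5, 0.9]
grip_width: -0.0
```

Request:
move_arm:
  targets:
    - [-2,0,-0.3,0,0,0]
    - [-2,0,-0.3,0,0,0]
    - [-2,0,-0.3,0,0,0]
    - [-2,0,-0.3,0,0,0]
    - [-2,0,-0.2,0,0,0]

```text
time: 10.35
eef_pos: [0.4941, 0.0339, 0.0615]
tcp_rot: [3.142, 0.0, 1.771]
force: [-0.7, 1.2, 1.5]
grip_width: -0.001
```

```bash
python3 -c "
from h import *
go(40,0,60);roll()"
```

```text
t 10.35 feeder [26.2  1.5 61.5] rot [3.142 0.    1.771] F [-1.31 -0.46  1.5 ]
shift mm [-13.8  -1.5   1.5] turn [0.    0.    0.002]
roll n 1287 centre x,z [65.9 62.3]
```

Next is the top edge, taken slowly, following the roll down to the stop.

Request:
move_arm:
  targets:
    - [-2,0,-0.2,0,0,0]
    - [-2,0,-0.2,0,0,0]
    - [-2,0,0,0,0,0]
    - [-2,0,0,0,0,0]
    - [-2,0,0,0,0,0]

```text
time: 10.9
eef_pos: [0.496, 0.0235, 0.0617]
tcp_rot: [-3.141, 0.001, 1.77]
force: [0.6, 0.7, 0.8]
grip_width: 0.002
```

Request:
move_arm:
  targets:
    - [-2,0,0,0,0,0]
    - [-2,0,0,0,0,0]
    - [-2,0,0,0,0,0]
    - [-2,0,0,0,0,0]
    - [-2,0,0,0,0,0]

```text
time: 11.4
eef_pos: [0.4981, 0.0142, 0.0618]
tcp_rot: [3.142, 0.0, 1.771]
force: [0.2, -1.0, -0.2]
grip_width: -0.002
```

Request:
move_arm:
  targets:
    - [-2,0,0.3,0,0,0]
    - [-2,0,0.3,0,0,0]
    - [-2,0,0.3,0,0,0]
    - [-2,0,0.3,0,0,0]
    - [-2,0,0.3,0,0,0]

```text
time: 11.9
eef_pos: [0.5001, 0.0044, 0.0603]
tcp_rot: [3.142, 0.0, 1.771]
force: [-0.3, 0.4, 0.2]
grip_width: 0.002
```

```bash
python3 -c "
from h import *
go(60,0,60);roll();roll('side','pics/c4.png')"
```

```text
t 11.9 feeder [56.3  1.5 60.3] rot [3.142 0.    1.771] F [-0.47 -0.24  0.16]
shift mm [-3.7 -1.5  0.3] turn [0.    0.    0.002]
roll n 791 centre x,z [102.5  58.9]
roll n 793 centre x,z [102.6  58.9]
```

View pics/c4.png

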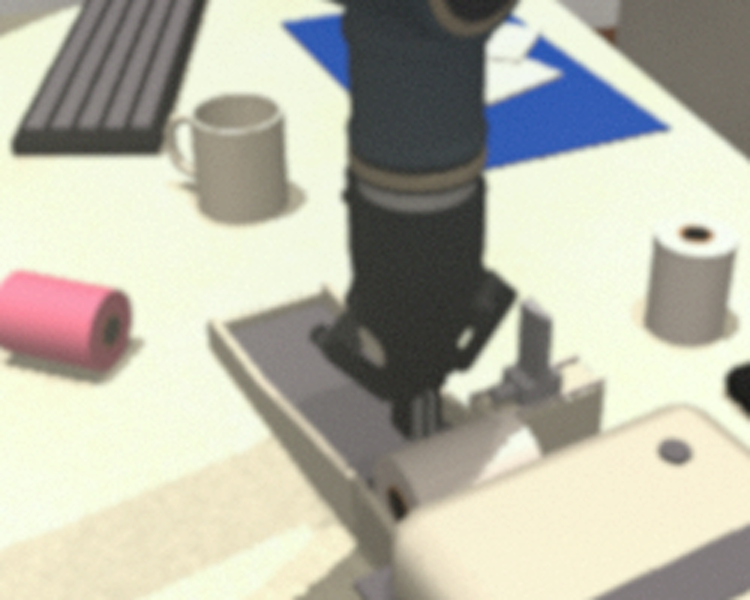

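Request:
move_arm:
  targets:
    - [-1.5,0,0,0,0,0]
    - [-1.5,0,0,0,0,0]
    - [-1.5,0,0,0,0,0]
    - [-1,0,0,0,0,0]
    - [-0.5,0,0,0,0,0]

```text
time: 12.5
eef_pos: [0.5013, -0.0015, 0.0603]
tcp_rot: [3.142, 0.0, 1.771]
force: [-0.8, 0.0, -0.6]
grip_width: 0.002
```

Request:
move_arm:
  targets:
    - [-0.5,0,0,0,0,0]
    - [-0.5,0,0,0,0,0]
    - [0,0,0,0,0,0]
    - [0,0,0,0,0,0]

```text
time: 12.9
eef_pos: [0.5014, -0.002, 0.0603]
tcp_rot: [3.142, -0.0, 1.771]
force: [-0.6, 0.5, -0.5]
grip_width: -0.0
```

```bash
python3 -c "
from h import *
go(60,0,60);roll();roll();go(60,0,60)"
```

```text
t 12.9 feeder [62.8  1.5 60.3] rot [ 3.142 -0.     1.771] F [-0.64 -0.49 -0.51]
shift mm [ 2.8 -1.5  0.3] turn [ 0.    -0.     0.002]
roll n 783 centre x,z [102.5  59. ]
roll n 786 centre x,z [102.5  58.9]
t 13.0 feeder [62.9  1.6 60.3] rot [ 3.141 -0.     1.771] F [-0.78  0.11 -0.34]
shift mm [ 2.9 -1.6  0.3] turn [ 0.    -0.     0.002]
```

Request:
move_arm:
  targets:
    - [-0.7,0,0,0,0,0]
    - [-0.7,0,0,0,0,0]
    - [-0.6,0,0,0,0,0]
    - [0,0,0,0,0,0]
    - [0,0,0,0,0,0]

```text
time: 13.5
eef_pos: [0.5014, -0.0022, 0.0603]
tcp_rot: [3.141, -0.002, 1.772]
force: [-2.1, 6.1, 0.1]
grip_width: 0.005
```

```bash
python3 -c "
from h import *
go(60,0,60);roll();roll()"
```

```text
t 13.5 feeder [63.1  1.5 60.3] rot [ 3.141e+00 -2.000e-03  1.772e+00] F [-6.42 -0.89  0.06]
shift mm [ 3.1 -1.5  0.3] turn [ 0.    -0.002  0.003]
roll n 789 centre x,z [102.4  58.9]
roll n 787 centre x,z [102.6  58.9]
```

6 N without movement means the roll is firmly on the stop, and my feeder x reads about 2.5 mm low. I'll withdraw and go to the gate's tab.

Request:
move_arm:
  targets:
    - [2,0,0,0,0,0]
    - [4,0,0,0,0,0]
    - [7,0,0,0,0,0]
    - [0,0,-20,0,0,0]
    - [0,0,-30,0,0,0]

```text
time: 14.1
eef_pos: [0.4978, 0.0085, 0.1096]
tcp_rot: [-3.138, -0.001, 1.771]
force: [-0.0, 0.4, -0.1]
grip_width: -0.0
```

Request:
move_arm:
  targets:
    - [0,0,-35,0,0,0]
    - [0,0,-35,0,0,0]
    - [0,0,-20,0,0,0]
    - [0,20,0,0,0,0]
    - [0,30,0,0,0,0]

```text
time: 14.6
eef_pos: [0.5483, 0.0176, 0.2016]
tcp_rot: [3.141, 0.003, 1.77]
force: [-0.5, -0.3, -0.3]
grip_width: -0.003
```

Request:
move_arm:
  targets:
    - [0,30,0,0,0,0]
    - [0,30,0,0,0,0]
    - [0,20,0,0,0,0]
    - [0,5,0,0,0,0]
    - [0,0,0,0,0,0]

```text
time: 15.1
eef_pos: [0.6314, 0.0355, 0.1999]
tcp_rot: [-3.141, -0.0, 1.771]
force: [0.0, -0.3, -0.4]
grip_width: 0.001
```

```bash
python3 -c "
from h import *
go(49.5,135,92);roll()"
```

```text
t 15.1 feeder [ 51.6 136.4 199.9] rot [-3.141 -0.     1.771] F [ 0.26 -0.03 -0.39]
shift mm [  2.1  -1.3 107.9] turn [-0.001 -0.     0.002]
roll n 794 centre x,z [102.6  58.9]
```

Request:
move_arm:
  targets:
    - [2,0,20,0,0,0]
    - [0,0,30,0,0,0]
    - [0,0,30,0,0,0]
    - [0,0,20,0,0,0]
    - [0,0,8,0,0,0]

```text
time: 15.65
eef_pos: [0.6287, 0.0363, 0.0904]
tcp_rot: [-3.137, 0.0, 1.771]
force: [-0.5, -0.6, -0.1]
grip_width: -0.002
```

```bash
python3 -c "
from h import *
go(49.5,100,92);roll('side','pics/c5.png')"
```

```text
t 15.65 feeder [ 50.4 133.9  90.4] rot [-3.137  0.     1.771] F [ 0.5  -0.59 -0.07]
shift mm [  0.9 -33.9  -1.5] turn [-0.004  0.     0.002]
roll n 790 centre x,z [102.5  58.9]
```

View pics/c5.png

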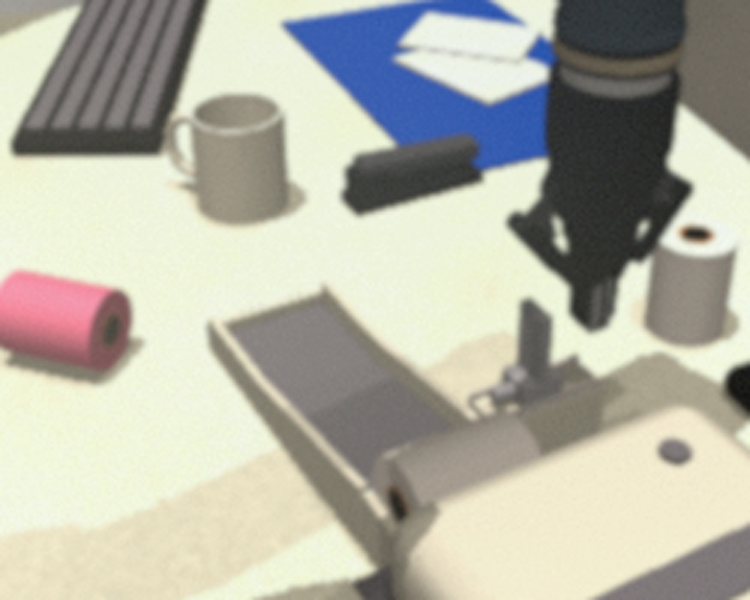

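The tip (crop ~(590,320)) is on the tab's outer side, in line with it. I'll push in the -y direction.

Request:
move_arm:
  targets:
    - [0,-5,0,0,0,0]
    - [0,-5,0,0,0,0]
    - [0,-5,0,0,0,0]
    - [0,-5,0,0,0,0]
    - [0,-4,0,0,0,0]

```text
time: 16.2
eef_pos: [0.6073, 0.0323, 0.0929]
tcp_rot: [3.141, 0.0, 1.771]
force: [0.0, -0.4, -0.8]
grip_width: 0.003
```

Request:
move_arm:
  targets:
    - [0,-4,0,0,0,0]
    - [0,-4,0,0,0,0]
    - [0,-4,0,0,0,0]
    - [0,-4,0,0,0,0]
    - [0,-4,0,0,0,0]

```text
time: 16.7
eef_pos: [0.5882, 0.0285, 0.0926]
tcp_rot: [3.141, 0.0, 1.771]
force: [2.3, -0.2, 0.5]
grip_width: -0.001
```

Request:
move_arm:
  targets:
    - [0,-4,0,0,0,0]
    - [0,-4,0,0,0,0]
    - [0,-4,0,0,0,0]
    - [0,-4,0,0,0,0]
    - [0,-4,0,0,0,0]

```text
time: 17.2
eef_pos: [0.5681, 0.0245, 0.0923]
tcp_rot: [3.141, 0.0, 1.771]
force: [1.1, -0.4, 1.5]
grip_width: -0.001
```

```bash
python3 -c "
from h import *
go(49.5,53,92);roll('side','pics/c6.png')"
```

```text
t 17.2 feeder [50.  72.2 92.3] rot [3.141 0.    1.771] F [0.61 0.95 1.53]
shift mm [  0.5 -19.2   0.3] turn [0.    0.    0.002]
roll n 834 centre x,z [102.  59.]
```

View pics/c6.png

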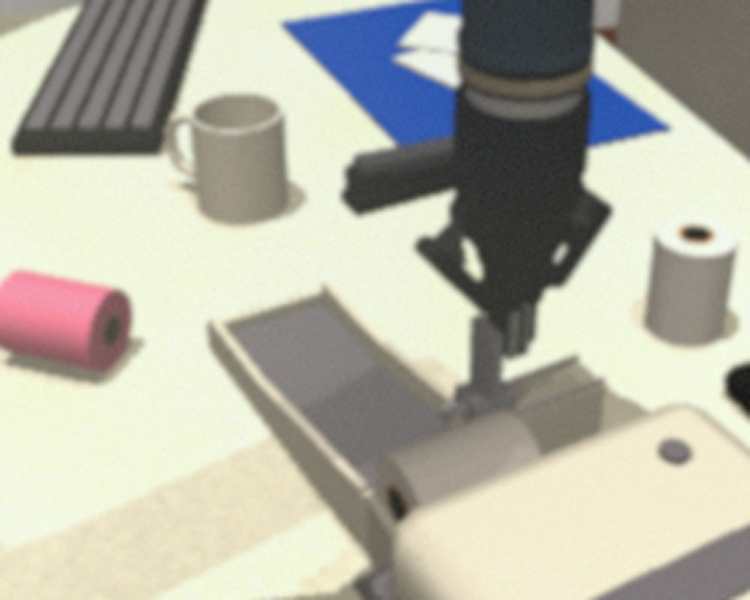

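The gate is moving, pressed by the fingers. I'll continue to the end stop.

Request:
move_arm:
  targets:
    - [0,-4,0,0,0,0]
    - [0,-4,0,0,0,0]
    - [0,-4,0,0,0,0]
    - [0,-3,0,0,0,0]
    - [0,-2,0,0,0,0]

```text
time: 17.75
eef_pos: [0.5522, 0.0213, 0.0924]
tcp_rot: [3.14, -0.0, 1.771]
force: [5.0, 1.0, -4.7]
grip_width: -0.004
```

Request:
move_arm:
  targets:
    - [0,-1,0,0,0,0]
    - [0,-1,0,0,0,0]
    - [0,-1,0,0,0,0]
    - [0,0,0,0,0,0]

```text
time: 18.15
eef_pos: [0.552, 0.0213, 0.0925]
tcp_rot: [3.134, -0.001, 1.771]
force: [9.6, 1.0, -7.2]
grip_width: -0.004
```

```bash
python3 -c "
from h import *
go(49.5,53,92);roll('side')"
```

```text
t 18.15 feeder [50.  55.8 92.5] rot [ 3.134e+00 -1.000e-03  1.771e+00] F [ 0.87  9.64 -7.19]
shift mm [ 0.5 -2.8  0.5] turn [ 0.008 -0.001  0.002]
roll n 941 centre x,z [100.7  59.5]
```

Stopped against about 10 N. I'll back off and check the gate and roll in the top view.

Request:
move_arm:
  targets:
    - [0,2,0,0,0,0]
    - [0,6,0,0,0,0]
    - [0,15,0,0,0,0]
    - [0,25,0,0,0,0]
    - [0,20,0,0,0,0]

```text
time: 18.7
eef_pos: [0.6156, 0.034, 0.092]
tcp_rot: [-3.139, 0.0, 1.771]
force: [-0.1, -0.4, 1.1]
grip_width: 0.003
```

Request:
move_arm:
  targets:
    - [0,0,-30,0,0,0]
    - [0,0,-40,0,0,0]
    - [0,0,-40,0,0,0]
    - [0,0,-20,0,0,0]
    - [0,0,0,0,0,0]

```text
time: 19.2
eef_pos: [0.6166, 0.0347, 0.2256]
tcp_rot: [3.137, 0.001, 1.771]
force: [-1.2, -0.2, 0.8]
grip_width: -0.001
```

```bash
cat > chk.py <<'E'
from h import *
import sys
go(49.5,130,200);roll('side')
p,d=read_camera("side"); P=(pts("side",cv2.medianBlur(d,3))-O)@F*1000
m=(P[...,0]>25)&(P[...,0]<80)&(P[...,2]>98)&(P[...,2]<125)&(P[...,1]>0)&(P[...,1]<110)
print("tab",m.sum(),np.percentile(P[m],[3,50,97],0).round(1) if m.sum() else "")
cv2.imwrite(sys.argv[1],cv2.convertScaleAbs(cv2.resize(p[120:320,180:430],None,fx=3,fy=3,interpolation=2)[:,:,::-1],alpha=1.5))
f=np.load("side0.npz"); P=(pts("side",cv2.medianBlur(f["d"],3))-O)@F*1000
m=(P[...,0]>25)&(P[...,0]<80)&(P[...,2]>98)&(P[...,2]<125)&(P[...,1]>0)&(P[...,1]<110)
print("tab at start",m.sum(),np.percentile(P[m],[3,50,97],0).round(1))
E
python3 chk.py pics/c7.png
```

```text
t 19.2 feeder [ 49.5 121.7 225.6] rot [3.137e+00 1.000e-03 1.771e+00] F [-0.03 -1.18  0.79]
shift mm [ 0.   8.1 25.6] turn [0.005 0.001 0.002]
roll n 972 centre x,z [100.   59.7]
tab 132 [[ 38.8  32.8  98.5]
 [ 53.4  34.  111.2]
 [ 62.6  39.9 118.1]]
tab at start 134 [[ 38.4  84.7  98.4]
 [ 53.3  86.1 110.6]
 [ 62.1  92.7 118. ]]
```

View pics/c7.png

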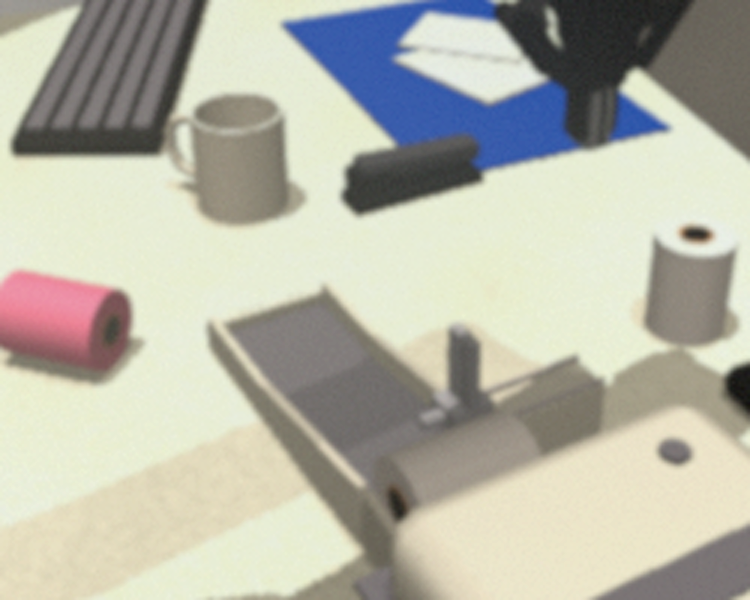

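Run:
```python
from h import *
from scipy.optimize import least_squares
for n in("side","top"):
    p,d=read_camera(n); P=(pts(n,cv2.medianBlur(d,3))-O)@F*1000
    m=(np.abs(P[...,1])<36)&(P[...,0]>85)&(P[...,0]<128)&(P[...,2]>62)&(P[...,2]<96); Q=P[m]
    if len(Q)>20: print(n,len(Q),least_squares(lambda c:np.hypot(Q[:,0]-c[0],Q[:,2]-c[1])-30,[102,58],loss="soft_l1").x.round(1), "y range",np.percentile(P[(P[...,0]>90)&(P[...,0]<115)&(P[...,2]>78)&(P[...,2]<95)&(np.abs(P[...,1])<60)][:,1],[2,98]).round(1))
    m=(P[...,0]>25)&(P[...,0]<80)&(P[...,2]>105)&(P[...,2]<125)&(P[...,1]>0)&(P[...,1]<80)
    if m.sum(): print(n,"tab",np.percentile(P[m],[3,50,97],0)[:,1].round(1))
    f=np.load(n+"0.npz"); D=cv2.absdiff(f["p"],p).max(2)>40; cs=cv2.connectedComponentsWithStats(D.astype(np.uint8))[2]
    print("changed blobs",[c.tolist() for c in cs[1:] if c[4]>25])
print(get_state()["force"].round(1))
```

```text
side 788 [102.5  58.9] y range [-38.2  40. ]
side tab [32.5 34.5 40.1]
changed blobs [[345, 0, 75, 171, 6897], [0, 194, 34, 82, 1032], [265, 216, 31, 19, 316], [352, 220, 12, 25, 248], [329, 230, 23, 33, 325], [382, 238, 48, 26, 626], [368, 242, 10, 9, 59], [344, 249, 10, 5, 27], [310, 283, 5, 9, 29], [302, 284, 9, 13, 38], [94, 306, 210, 81, 10164], [54, 384, 102, 16, 1179]]
top 468 [103.8  58.5] y range [-38.   39.1]
top tab [32.  35.5 39.8]
changed blobs [[373, 70, 267, 330, 26513], [366, 181, 11, 12, 53], [403, 198, 10, 30, 106], [582, 252, 48, 45, 547], [620, 256, 20, 28, 359], [608, 265, 6, 13, 27], [405, 297, 120, 100, 4990], [438, 378, 66, 22, 481]]
[ 0.1 -0.2 -0.2]
```

```bash
python3 -c "
from h import *
print(close_job())"
```

```text
the job is handed in; nothing more can be done
None
```

I pushed the label roll up the slope and over the top edge with the shut fingertips. The last stretch to the stop it rolled down on its own, about 6 mm ahead of the fingertip. I then pushed the gate's tab in to its end stop, withdrew the arm clear of everything and handed the job in at about 19 s. No verdict was reported.

- **Roll:** before the gate was pushed, I pressed the roll against the stop with about 6 N and it did not move. After the gate went in, its centre measured feeder x 102.5 mm (side camera) and 103.8 mm (top camera), 58.5–58.9 mm high. Home is 105 mm and 59 mm. I put the short x reading down to my feeder origin being about 2 mm off. Sideways it is within about 1 mm of the middle.
- **Gate:** it stopped against about 10 N, far above its 1.5 N of friction. The tab's outer face is at y of about 40 mm, which makes the travel about 59 of 60 mm.
- **Bystanders:** I did not touch the spare roll, mug, stapler or mouse. I did not measure their final positions one by one. The last side picture shows the spare roll, mug and stapler where they were, with only the mouse's edge in frame. In the top view the arm hid part of the scene.
- **Disagreement:** two late roll readings gave x of about 100 mm. I took this to be the gate's metal counted as part of the roll. With the gate left out, the reading returned to 102.5 mm.

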